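Close up the lamp cabinet and start it

ROBOT

A 6-joint arm with a two-finger parallel gripper is mounted at the origin on the work surface. World frame = base frame: x ahead of the robot, y to its left, z up, the work surface at z = 0. Lengths are in m, angles in degrees, forces in N, time in s.
With the tool pointing down it reaches from about 0.4 to 0.825 m from the base axis. Payload 7 kg.
Tool frame: the origin (TCP) lies at the very end of the fingers, on their centre line; the grasp point (between the pads) lies 19 mm behind it; x points along the fingers, y is the direction in which the jaws open and shut, and the axes are right-handed (so a half turn about x gives the same grasp; the last joint's range is limited). The gripper opens to 88 mm and grips with 3 to 60 N. Pads are 19 mm wide; open, the fingers measure 130 mm over their backs; the gripper's body (78 mm by 193 mm) begins 47 mm behind the grasp point.
Start: joints at [79.761, 20.546, 0.682, 0, -70.136, -16.507], TCP at [0.304, 0.603, 0.227] pointing down, gripper open.
Joint ranges: [-176.03, 176.03], [-82.01, 121.73], [-58.28, 71.71], [-173.87, 95.51], [-174.79, -0.11], [-173.66, 173.66]. Speed limits (degrees/s): [136.94, 136.94, 172.46, 180, 180, 180].

INTERFACE

Orientations are given as [roll, pitch, yaw] about the fixed x, y, z axes, in that order (R = Rz(yaw) Ry(pitch) Rx(roll)).
In Python, from plant import monitor, eyes, ticket gives the robot as it stands. The module is installed in compiled form; this text tells all that it offers.
- The arm moves only by the shell command python3 -m crank 'ROWS'. ROWS is JSON, a list of rows, each an object with "linear": the shift along the world's x, y, z in units of 60 mm (1.0 is 60 mm), a list of three; "rot": the turn, a rotation vector about the world's x, y, z in units of 5 degrees (1.0 is 5 degrees), a list of three; "hand": the opening, from 0 (shut) to 1 (fully open). In form: [{"linear": [tx, ty, tz], "rot": [ax, ay, az], "hand": hand}, ...]. A call has 1 to 20 rows; each row shifts and turns the pose as measured when the row begins; what a row does not reach is not made up. A row lasts 1/8 s, in which the tool goes at most 62.5 mm and 10.7 degrees, less where a joint would pass 70% of its speed; a pose out of reach is approached as far as the arm can. A call is refused whole if a number of a shift passes 1 or a number of a turn 1, either way. A call with a gripper value outside its range is refused whole. The fingers move at their own pace and stop on an object; the grip force is fixed at half the most. Time passes only in rows, so rows that do not move let the fingers close. It gives the time, the measured TCP pose, the force and the opening at its end, in the units of the state.
- monitor.get_obs(): the state, without advancing time (a new reading comes with each control period).
- eyes.snapshot(name): name is "scene" or "top" or "wrist"; returns a dict with "image" (480x640x3 uint8, red, green, blue), "depth" (480x640 float32, m along the optical axis (not along the pixel's ray), 0 where there is no reading), "K" (3x3 intrinsics, pixels), "camera_from_world" (4x4, takes a point from world to camera coordinates); the wrist camera has in their place "hand_eye" (4x4, takes a point from camera to tool coordinates, whose origin is the TCP and whose axes are the tool frame's). Camera axes: x right, y up, looking along -z (the intrinsics and any distortion apply to the point x, -y, -z); pixel columns grow to the right and rows downward; lengths in m; the calibration is good to about 2 mm. A picture is of the moment at which its call begins: read the wrist's pose just before it.
- ticket.close_job(): hands the job in, once; it reports no verdict.
The state is a dict: "clock": time; "joint_pos": joint angles; "qvel": joint speeds; "tau": joint torques, N m; "tool_pos": TCP position; "orientation": TCP orientation; "force": force on the tool from outside, world axes, zero at the start; "moment": the same for the moment, N m; "opening": finger opening in m.
Only numpy, scipy, OpenCV 4.12 (cv2) and the standard library are available. Lean on these libraries where they do the work, as an engineer would, in place of code of your own. Each camera call takes 0.05 s, during which the arm holds its last target.

TASK

Get the lamp cabinet going: with the fingertips push its tray fully home so that the two printed parts ride in standing, then push the blue lid over until it is fully shut, then press the green start button all the way down and let it go. Do not pick anything up or knock the printed parts over, do not press the red button, leave the other things on the bench where they are, and finish clear of everything.

Things in the scene. Friction and masses are not known exactly. Their poses are not given: they have to be found in the camera images.
- cabinet: fixed white lamp cabinet for hardening printed parts: an open-topped box 170 mm deep (its x), 180 mm wide (its y), 90 mm tall. Origin: centre of its underside, on the bench. Its -x side is the front (towards the robot), its +y side carries the lid's hinge. It may stand turned by up to about 15 degrees
- tray (a joint): how far the shallow tray sticks out of the cabinet's front (m): 0 = fully home, up to 0.12 = out. It slides along the cabinet's x, stays where it is left, and needs about 2 to 4 N
- tray_front (a point): centre of the outer face of the tray's upright grey front panel, 50 mm above the bench (face 180 mm wide, from 8 to 88 mm above the bench, panel 8 mm thick, yellow line near its top, no handle). Axes as the cabinet's: +x is the way in. The tray behind it is 160 mm deep and 160 mm wide, its floor 20 mm above the bench
- lid (a joint): angle of the lid (rad): 0 = shut, level; 1.57 = upright; up to 1.75. A stiff hinge keeps it where it is left; about 1 to 3 N at its free edge shuts it
- lid_hinge (a point): middle of the lid's hinge line, at the top of the cabinet's +y wall, 90 mm above the bench; the line runs along the cabinet's x. The lid is a flat blue panel with an amber window, 178 mm along the hinge, 180 mm from hinge to free edge, 8 mm thick, without a handle. This point is on the lid's inner (under) face; the outer face is 8 mm farther
- lid_edge (a point): middle of the lid's free edge, half-way through its thickness; 180 mm from the hinge. When shut it lies over the cabinet's -y wall
- start (a joint): travel of the green start button (m): 0 = up, 0.006 = fully down, at 5 N; springs back
- start_top (a point): centre of the top of the green start button, 32 mm across, 22 mm above the bench, on a low round black housing (48 mm across, 12 mm tall) fixed to the bench on the cabinet's -y side, near its front; pressed straight down
- stop (a joint): travel of the red stop button (m), same kind as the green one; leave it alone
- stop_top (a point): centre of the top of the red stop button, beside the green one; which of the two is nearer the robot varies
- print_a_mid (a point): centre (25 mm above its foot) of the yellow printed post, 36 mm across, 50 mm tall, standing loose on the tray; its z axis is up
- print_b_mid (a point): centre (22 mm above its foot) of the white printed bracket, 34 by 34 mm, 44 mm tall, standing loose on the tray; its z axis is up
- rinse_bottle: white bottle, orange cap, 56 mm across, 140 mm tall; a bystander. Origin: centre of its underside
- jar: clear jar with red cap, 60 mm across, 90 mm tall; a bystander. Origin: centre of its underside
- spool: black and pink spool lying flat, 110 mm across, 40 mm tall; a bystander. Origin: centre of its underside
- bowl: steel bowl, 130 mm across, 50 mm tall; a bystander. Origin: centre of its underside
- pen_cup: empty glass cup, 68 mm across, 90 mm tall; a bystander. Origin: centre of its underside
- scraper: black-handled spatula lying flat, 170 mm long; a bystander. Origin: on its underside, near its middle; it lies along its x
- driver: yellow-handled screwdriver lying flat, 160 mm long; a bystander. Origin: on its underside, near its middle; it lies along its x
Not all that is in view belongs to the job. Leave any yellow look-alike of the part that bears stop alone. Of the things shaped like the part that bears print_b_mid, the white one is meant.

How it is judged (in metres and radians):
On the way, in this order (a step that is already met when the one before it is completed fails the run):
1. the tray is fully home (value of joint tray below 0.005 m), for 0.2 s.
2. then the lid is fully shut (value of joint tray below 0.005 m and value of joint lid below 0.035 rad), for 0.2 s.
3. then the green button is pressed down (all of step 2 and value of joint start above 0.0045 m), for 0.05 s.
At the end, for the whole second after the job is handed in: Tray within 5 mm of fully home, lid within 0.035 rad (about 6 mm at its edge) of shut, both buttons up, and both printed parts standing upright (within 0.15 rad) on the tray's floor (all of step 2 and value of joint each of start, stop below 0.002 m and angle between each of print_a_mid, print_b_mid's own z axis and vertical below 0.15 rad and x of print_a_mid in the frame of tray_front between 0 and 0.17 m and y of print_a_mid in the frame of tray_front between -0.08 and 0.08 m and height (world z) of print_a_mid between 0.039 and 0.051 m and x of print_b_mid in the frame of tray_front between 0 and 0.17 m and y of print_b_mid in the frame of tray_front between -0.08 and 0.08 m and height (world z) of print_b_mid between 0.036 and 0.048 m); the robot touches nothing.
It fails at once if the red stop button is pressed (value of joint stop above 0.003 m).
It fails at once if a printed part is lifted off the tray (height (world z) of print_a_mid above 0.06 m or height (world z) of print_b_mid above 0.057 m).
It fails at once if a printed part is knocked over (angle between any of print_a_mid, print_b_mid's own z axis and vertical above 0.6 rad).
It fails at once if a bystander is moved more than 30 mm (distance of any of rinse_bottle, jar, spool, bowl, pen_cup, scraper, driver from where it was at the start of the episode above 0.03 m).
It also fails if it takes over 54 s, if anything falls off the work surface, if the arm or the gripper's body presses on something with over 40 N, if the wrist force passes 120 N, or if a joint passes its speed limit or range.

## Working session

There is one attempt and no reset: what is moved stays moved. The work goes in short steps, Python scripts to look and compute and a shell command to move; the robot and the scene stay as the last step left them, time stands still between calls to the robot, and variables do not carry over. Pictures are saved under pics/ and viewed, and the job is handed in when it is done.

```bash
mkdir -p pics; cat > h.py <<'E'
import numpy as np, cv2
from plant import monitor, eyes, ticket
def snap(n,tag):
    s=eyes.snapshot(n); cv2.imwrite(f'pics/{tag}.png',cv2.cvtColor(s['image'],cv2.COLOR_RGB2BGR))
    np.savez(f'{tag}.npz',**s); return s
def pts(s):
    d=s['depth'];K=s['K'];v,u=np.mgrid[:480,:640]
    x=(u-K[0,2])/K[0,0]*d; y=(v-K[1,2])/K[1,1]*d
    P=np.stack([x,-y,-d,np.ones_like(d)],-1)
    W=P@np.linalg.inv(s['camera_from_world']).T
    return W[...,:3]
E
python3 - <<'E'
from h import *
o=monitor.get_obs(); print(o)
for n in ('scene','top'):
    s=snap(n,n); print(n,s['K'],s['camera_from_world'], s.keys())
E
```

```text
{'clock': 0.0, 'joint_pos': array([ 7.97612508e+01,  2.05899960e+01,  6.33257490e-01, -1.93519519e-02,
       -7.01351340e+01, -1.65085990e+01]), 'qvel': array([ 0.06277097, -0.17254885,  0.01901432,  0.01033783,  0.03152883,
       -0.01339454]), 'tau': array([-1.87743390e-03, -5.82716596e+01,  2.93065274e+01,  6.99745461e+00,
        6.86368949e-03, -1.67727899e-04]), 'tool_pos': array([0.30357908, 0.60233292, 0.22563742]), 'orientation': array([  95.30954292,   89.90634303, -111.44439574]), 'force': array([-1.28212943,  0.72765348, -0.27284563]), 'moment': array([-0.00052148, -0.04860599, -0.01984997]), 'opening': 0.08763120374510382}
scene [[506.96109578   0.         319.77028379]
 [  0.         506.96109578 239.22174782]
 [  0.           0.           1.        ]] [[-0.39104117  0.92023159 -0.01614384  0.1467432 ]
 [-0.64154055 -0.25995388  0.72169917  0.26988941]
 [ 0.65993372  0.29257102  0.69201855 -1.57282781]
 [ 0.          0.          0.          1.        ]] dict_keys(['image', 'depth', 'K', 'camera_from_world'])
top [[546.64811282   0.         318.5832349 ]
 [  0.         546.64811282 238.59960351]
 [  0.           0.           1.        ]] [[-0.00974712 -0.99993999 -0.0050013   0.05057586]
 [ 0.9804104  -0.01054048  0.19668334 -0.49867462]
 [-0.19672425 -0.00298623  0.98045431 -1.50454974]
 [ 0.          0.          0.          1.        ]] dict_keys(['image', 'depth', 'K', 'camera_from_world'])
```

View pics/scene.png

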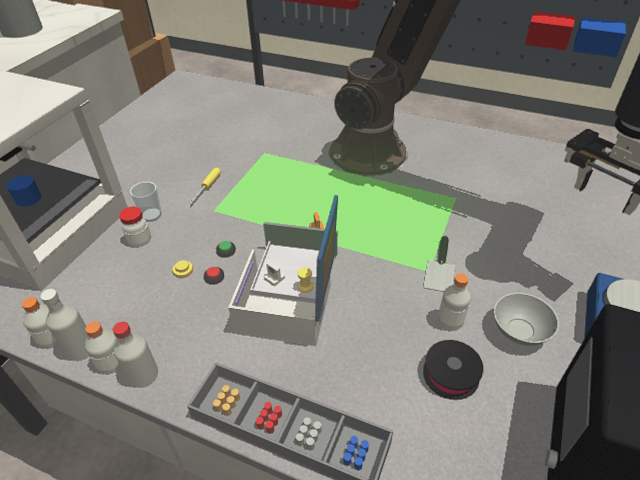

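View pics/top.png

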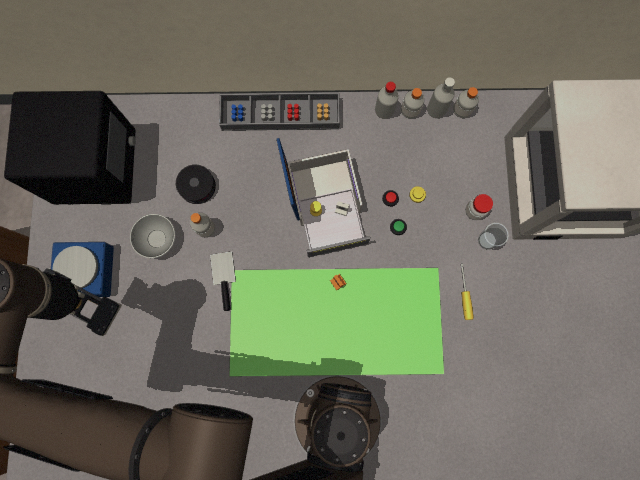

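Scene and top views: cabinet near (330,205) in top, lid open past upright at its left, green button (399,227), red (391,198), a yellow decoy (418,194), and an orange bracket look-alike (338,283) on the green mat.

```bash
python3 - <<'E'
from h import *
for n,(x0,y0,x1,y1) in dict(top=(260,120,440,300),scene=(160,180,360,360)).items():
    im=cv2.imread(f'pics/{n}.png')[y0:y1,x0:x1]; cv2.imwrite(f'pics/{n}_c.png',cv2.resize(im,None,fx=3.3 if n=='top' else 3,fy=3.3 if n=='top' else 3,interpolation=cv2.INTER_CUBIC))
s=dict(np.load('top.npz'));W=pts(s); im=s['image']; hsv=cv2.cvtColor(im,cv2.COLOR_RGB2HSV)
for u,v in [(399,227),(391,198),(418,194),(338,283),(317,208),(342,209),(335,235),(330,180),(200,225),(196,184)]:
    print((u,v),W[v,u].round(4),hsv[v,u])
s2=dict(np.load('scene.npz'));W2=pts(s2)
for u,v in [(226,246),(214,272),(306,275),(273,272),(290,237),(326,260)]: print('sc',(u,v),W2[v,u].round(4))
E
```

```text
(399, 227) [ 0.5362 -0.1882  0.0235] [ 65 143 139]
(391, 198) [ 0.6249 -0.1687  0.019 ] [  1 194 181]
(418, 194) [ 0.6351 -0.2479  0.0227] [ 27 162 195]
(338, 283) [ 0.3723 -0.0077  0.0461] [ 14 161 127]
(317, 208) [0.5843 0.049  0.0676] [ 31 157 197]
(342, 209) [ 0.5883 -0.0232  0.0377] [19 26 77]
(335, 235) [ 0.5148 -0.0021  0.0223] [ 13  16 197]
(330, 180) [0.6846 0.0098 0.011 ] [ 23  26 196]
(200, 225) [0.5293 0.3713 0.1072] [ 19  32 134]
(196, 184) [0.6683 0.4027 0.038 ] [ 0  7 76]
sc (226, 246) [ 0.544  -0.1794  0.0219]
sc (214, 272) [ 0.6293 -0.1616  0.0205]
sc (306, 275) [0.5974 0.0629 0.0711]
sc (273, 272) [ 0.6005 -0.0184  0.0504]
sc (290, 237) [ 0.4863 -0.0298  0.055 ]
sc (326, 260) [0.659 0.137 0.207]
```

View pics/top_c.png

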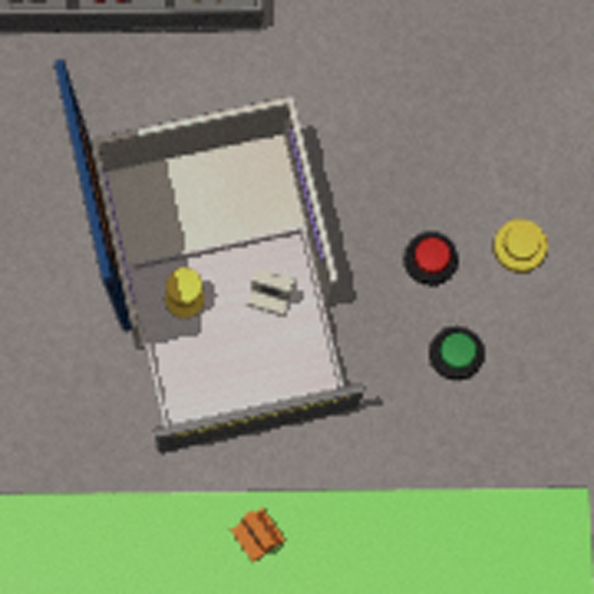

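View pics/scene_c.png

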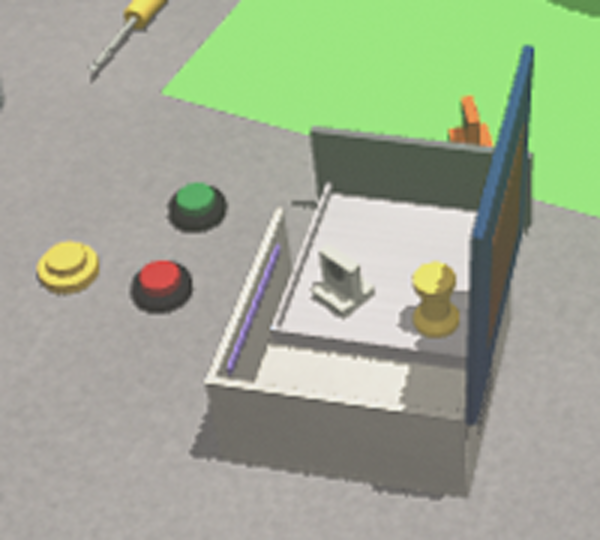

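```bash
python3 - <<'E'
from h import *
A=[]
for n in('top','scene'):
    s=dict(np.load(n+'.npz'));W=pts(s); im=s['image']; hsv=cv2.cvtColor(im,cv2.COLOR_RGB2HSV)
    P=W.reshape(-1,3);H=hsv.reshape(-1,3);ok=s['depth'].ravel()>0
    roi=ok&(P[:,0]>.42)&(P[:,0]<.85)&(P[:,1]>-.14)&(P[:,1]<.16)
    # top rims
    m=roi&(P[:,2]>.08)&(P[:,2]<.096)&(H[:,1]<60)
    q=P[m][:,:2]; 
    (c,sz,a)=cv2.minAreaRect((q*1000).astype(np.float32)); print(n,'rims',len(q),c,sz,a)
    print(cv2.boxPoints((c,sz,a)).round(0).tolist())
    f=roi&(P[:,2]>.02)&(P[:,2]<.095)&(P[:,0]<.52)&(H[:,1]<80)
    g=P[f&(P[:,2]>.078)]; g=g[g[:,0]<.5]
    if len(g): print('front top',g.min(0).round(3),g.max(0).round(3), np.polyfit(g[:,1],g[:,0],1))
    print('  front-face', len(P[f]))
    b=roi&(H[:,0]>95)&(H[:,0]<125)&(H[:,1]>90)&(P[:,2]>.1)
    B=P[b]; print('lid',len(B),B.min(0).round(3),B.max(0).round(3))
    c0=B.mean(0); nrm=np.linalg.svd(B-c0)[2][2]; print('  c',c0.round(3),'n',nrm.round(3))
    for nm,(lo,hi) in dict(green=(45,85),red=(0,6)).items():
        rr=ok&(P[:,0]>.48)&(P[:,0]<.7)&(P[:,1]<-.12)&(P[:,1]>-.3)&(H[:,0]>=lo)&(H[:,0]<=hi)&(H[:,1]>90)
        v,u=np.unravel_index(np.where(rr)[0],(480,640)); uv=np.array([u.mean(),v.mean()])
        K=s['K'];T=np.linalg.inv(s['camera_from_world']); d=T[:3,:3]@np.array([(uv[0]-K[0,2])/K[0,0],-(uv[1]-K[1,2])/K[1,1],-1]); o=T[:3,3]; 
        A.append((nm,o,d)); print(nm,uv.round(1),rr.sum(),'z=.022:',(o+d*(.022-o[2])/d[2]).round(4),'depth med',np.median(P[rr],0).round(4))
for nm in('green','red'):
    (_,o1,d1),(_,o2,d2)=[a for a in A if a[0]==nm]
    t=np.linalg.lstsq(np.stack([d1,-d2],1),o2-o1,rcond=None)[0]; print(nm,'2view',(o1+t[0]*d1).round(4),(o2+t[1]*d2).round(4))
E
```

```text
top rims 615 (603.2342529296875, 18.30742645263672) (270.6063537597656, 180.0647430419922) 12.025349617004395
[[452.0, 78.0], [490.0, -98.0], [754.0, -42.0], [717.0, 135.0]]
front top [ 0.453 -0.095  0.08 ] [0.497 0.078 0.095] [-0.21302718  0.47373692]
  front-face 728
lid 275 [0.542 0.1   0.104] [0.716 0.147 0.278]
  c [0.612 0.123 0.251] n [ 0.207 -0.976  0.062]
green [398.5 225.9] 101 z=.022: [ 0.5398 -0.1871  0.022 ] depth med [ 0.5393 -0.1876  0.0215]
red [390.4 197. ] 95 z=.022: [ 0.6272 -0.1666  0.022 ] depth med [ 0.627  -0.1661  0.0222]
scene rims 979 (603.3843994140625, 23.58538818359375) (272.86932373046875, 189.85935974121094) 11.34904670715332
[[451.0, 90.0], [488.0, -96.0], [756.0, -43.0], [718.0, 144.0]]
front top [ 0.458 -0.095  0.078] [0.499 0.08  0.092] [-0.21237114  0.47702798]
  front-face 1504
lid 222 [0.543 0.11  0.265] [0.716 0.15  0.272]
  c [0.636 0.131 0.269] n [ 0.043 -0.203 -0.978]
green [224.6 245.1] 85 z=.022: [ 0.5427 -0.1841  0.022 ] depth med [ 0.5427 -0.185   0.0216]
red [212.8 272.2] 134 z=.022: [ 0.6319 -0.163   0.022 ] depth med [ 0.6304 -0.1643  0.0204]
green 2view [ 0.5405 -0.1875  0.0189] [ 0.5399 -0.1863  0.0186]
red 2view [ 0.6286 -0.1673  0.0171] [ 0.6281 -0.1663  0.0168]
```

```bash
cat >> h.py <<'E'
from scipy.spatial.transform import Rotation as R
xc=np.array([np.cos(np.radians(12)),np.sin(np.radians(12)),0]);yc=np.array([-xc[1],xc[0],0])
def st(goal=None):
    o=monitor.get_obs(); M=R.from_euler('xyz',o['orientation'],degrees=True)
    print('t',round(o['clock'],2),'p',o['tool_pos'].round(4),'F',o['force'].round(1),'op',round(o['opening'],3),'j',o['joint_pos'].round(0))
    for sg in(1,-1):
        x=np.array([0,0,-1.]);y=sg*xc;G=R.from_matrix(np.stack([x,y,np.cross(x,y)],1))
        print('  rotvec deg',sg,np.degrees((G*M.inv()).as_rotvec()).round(2))
    if goal is not None: print('  d60',((np.array(goal)-o['tool_pos'])/.06).round(3))
E
python3 -c "
from h import *
st([.429,-.019,.227])"
```

```text
t 0.1 p [0.3036 0.6024 0.2257] F [-0.1 -0.6 -0.2] op 0.088 j [ 80.  21.   1.  -0. -70. -17.]
  rotvec deg 1 [8.0000e-02 7.0000e-02 1.2875e+02]
  rotvec deg -1 [  0.06  -0.06 -51.25]
  d60 [  2.089 -10.356   0.021]
```

```bash
python3 -m crank '[{"linear":[0.1,-1,0.2],"rot":[0,0,-1],"hand":0},{"linear":[0.1,-1,0.2],"rot":[0,0,-1],"hand":0},{"linear":[0.1,-1,0.1],"rot":[0,0,-1],"hand":0},{"linear":[0.1,-1,0],"rot":[0,0,-1],"hand":0},{"linear":[0.1,-1,0],"rot":[0,0,-1],"hand":0},{"linear":[0.1,-1,0],"rot":[0,0,-1],"hand":0},{"linear":[0.1,-1,0],"rot":[0,0,-1],"hand":0},{"linear":[0.1,-1,0],"rot":[0,0,-1],"hand":0}]'; python3 -c "
from h import *
st([.429,-.019,.227])"
```

```text
clock: 1.1
tool_pos: [0.3493, 0.1098, 0.251]
orientation: [106.8, 89.5, -140.9]
force: [2.0, -0.6, -1.1]
opening: 0.0131
t 1.1 p [0.3493 0.1098 0.251 ] F [ 2.  -0.6 -1.1] op 0.013 j [ 49. -12. -32.  -0. -70. -27.]
  rotvec deg 1 [  0.56   0.38 169.69]
  rotvec deg -1 [  0.25  -0.38 -10.31]
  d60 [ 1.329 -2.147 -0.4  ]
```

```bash
python3 -m crank '[{"linear":[0.4,-0.7,0],"rot":[0,0,-1],"hand":0},{"linear":[0.4,-0.7,0],"rot":[0,0,-1],"hand":0},{"linear":[0.4,-0.6,-0.4],"rot":[0,0,0],"hand":0},{"linear":[0.1,0,-1],"rot":[0,0,0],"hand":0},{"linear":[0,0,0],"rot":[0,0,0],"hand":0}]'; python3 -c "
from h import *
st([.429,-.019,.05]); snap('scene','s2'); snap('top','t2')"
```

```text
clock: 1.72
tool_pos: [0.4279, -0.0189, 0.1666]
orientation: [99.8, 89.8, -158.7]
force: [-0.6, -0.3, 1.3]
opening: 0.0004
t 1.73 p [ 0.4279 -0.0189  0.1666] F [-0.6 -0.3  1.3] op 0.0 j [ 24.  -0. -34.  -0. -57. -12.]
  rotvec deg 1 [-2.4000e-01 -9.0000e-02 -1.7959e+02]
  rotvec deg -1 [ 0.06 -0.15  0.41]
  d60 [ 1.800e-02 -1.000e-03 -1.944e+00]
```

View pics/s2.png

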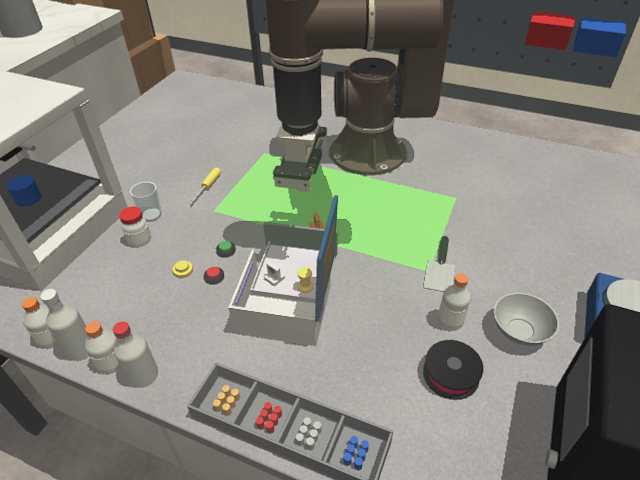

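View pics/t2.png

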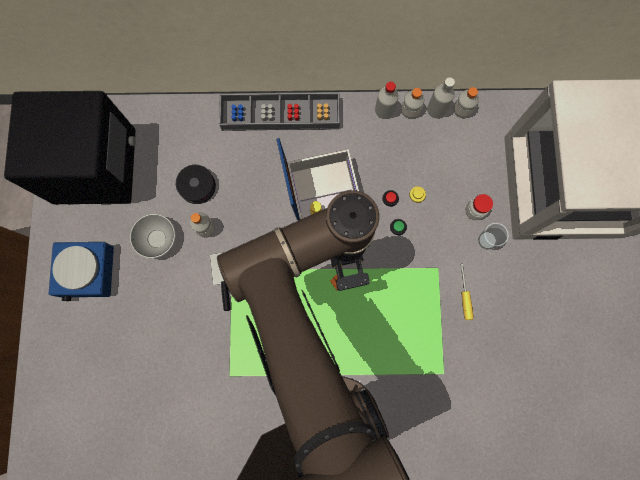

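```bash
python3 -c "
from h import *
s=snap('wrist','w2'); print(s['hand_eye'].round(3))"
```

```text
[[ 0.001  0.303 -0.953 -0.159]
 [ 1.    -0.001  0.001  0.002]
 [-0.    -0.953 -0.303 -0.082]
 [ 0.     0.     0.     1.   ]]
```

View pics/w2.png

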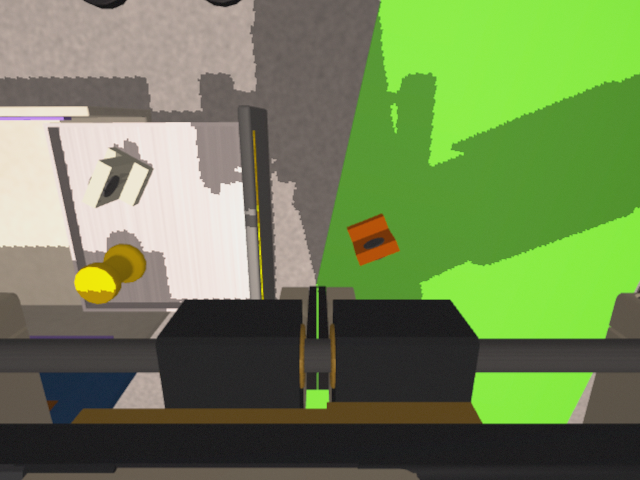

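```bash
python3 -m crank '[{"linear":[0,0,-0.8],"rot":[0,0,0],"hand":0},{"linear":[0,0,-0.7],"rot":[0,0,0],"hand":0},{"linear":[0,0,-0.4],"rot":[0,0,0],"hand":0},{"linear":[0,0,0],"rot":[0,0,0],"hand":0}]'; python3 -c "
from h import *
st([.429,-.019,.05]); snap('wrist','w3')"
```

```text
clock: 2.38
tool_pos: [0.4393, -0.0112, 0.0653]
orientation: [-85.5, 88.4, 16.8]
force: [0.2, -0.6, 1.0]
opening: 0.0003
t 2.38 p [ 0.4393 -0.0112  0.0653] F [ 0.2 -0.6  1. ] op 0.0 j [ 25.   8. -42.   0. -39. -13.]
  rotvec deg 1 [ -2.35  -0.7  179.72]
  rotvec deg -1 [-0.45  1.5  -0.27]
  d60 [-0.171 -0.13  -0.256]
```

View pics/w3.png

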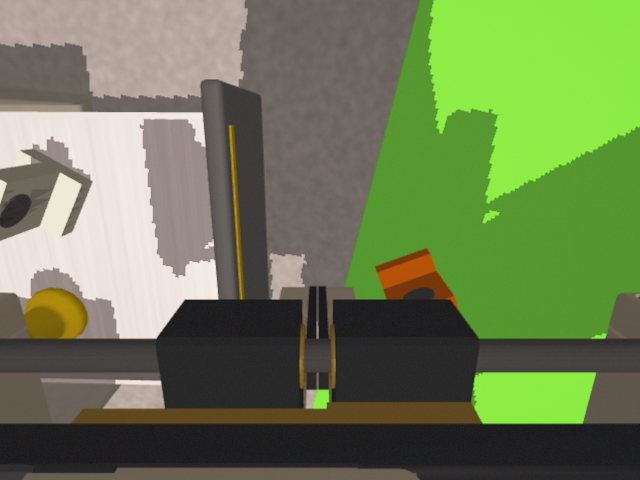

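```bash
python3 -m crank '[{"linear":[0.05,-0.05,-0.2],"rot":[-0.1,0.3,0],"hand":0},{"linear":[0.1,0.02,0],"rot":[0,0,0],"hand":0},{"linear":[0.1,0.02,0],"rot":[0,0,0],"hand":0},{"linear":[0.1,0.02,0],"rot":[0,0,0],"hand":0},{"linear":[0.1,0.02,0],"rot":[0,0,0],"hand":0},{"linear":[0.1,0.02,0],"rot":[0,0,0],"hand":0},{"linear":[0.1,0.02,0],"rot":[0,0,0],"hand":0}]'; python3 -c "
from h import *
st([.545,.008,.052]); snap('wrist','w4');snap('scene','s4')"
```

```text
clock: 3.3
tool_pos: [0.4837, -0.0042, 0.0611]
orientation: [-85.0, 89.4, 17.4]
force: [-2.5, 0.2, 0.0]
opening: 0.0005
t 3.3 p [ 0.4837 -0.0042  0.0611] F [-2.5  0.2  0. ] op 0.001 j [ 23.  13. -36.   0. -41. -11.]
  rotvec deg 1 [ -0.9   -0.28 179.58]
  rotvec deg -1 [-0.18  0.57 -0.42]
  d60 [ 1.022  0.203 -0.151]
```

View pics/w4.png

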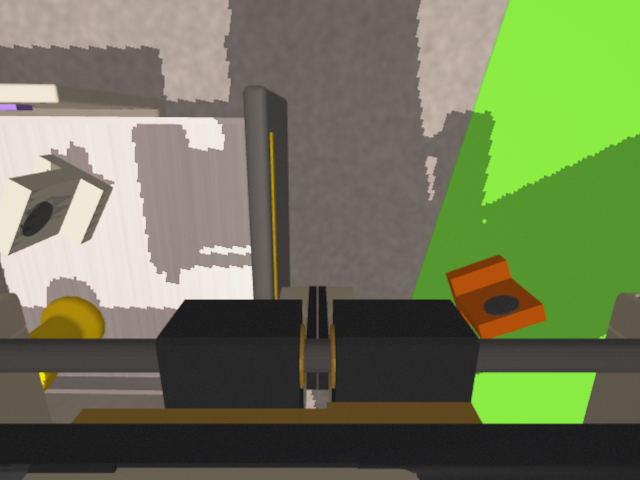

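Contact made (about 2.5 N), panel moving, parts standing ((50,200) and (70,320)). Continue.

```bash
python3 -m crank '[{"linear":[0.1,0.02,0],"rot":[0,0,0],"hand":0},{"linear":[0.1,0.02,0],"rot":[0,0,0],"hand":0},{"linear":[0.1,0.02,0],"rot":[0,0,0],"hand":0},{"linear":[0.1,0.02,0],"rot":[0,0,0],"hand":0},{"linear":[0.1,0.02,0],"rot":[0,0,0],"hand":0},{"linear":[0.1,0.02,0],"rot":[0,0,0],"hand":0},{"linear":[0.1,0.02,0],"rot":[0,0,0],"hand":0}]'; python3 -c "
from h import *
st([.545,.008,.052])"
```

```text
clock: 4.28
tool_pos: [0.5291, 0.0052, 0.0612]
orientation: [-84.9, 89.3, 17.5]
force: [-3.1, 1.9, 0.5]
opening: 0.0009
t 4.28 p [0.5291 0.0052 0.0612] F [-3.1  1.9  0.5] op 0.001 j [ 22.  16. -30.   0. -43.  -9.]
  rotvec deg 1 [ -0.98  -0.3  179.56]
  rotvec deg -1 [-0.19  0.62 -0.44]
  d60 [ 0.265  0.047 -0.154]
```

```bash
python3 -m crank '[{"linear":[0.08,0.017,0],"rot":[0,0,0],"hand":0},{"linear":[0.08,0.017,0],"rot":[0,0,0],"hand":0},{"linear":[0.08,0.017,0],"rot":[0,0,0],"hand":0},{"linear":[0.06,0.013,0],"rot":[0,0,0],"hand":0}]'; python3 -c "
from h import *
st([.545,.008,.052]); snap('wrist','w5');snap('scene','s5')"
```

```text
clock: 4.78
tool_pos: [0.5412, 0.0074, 0.0606]
orientation: [70.3, 89.9, 172.6]
force: [-20.5, 3.2, 19.3]
opening: 0.0003
t 4.78 p [0.5412 0.0074 0.0606] F [-20.5   3.2  19.3] op 0.0 j [ 21.  18. -28.  -0. -44.  -9.]
  rotvec deg 1 [ 2.1000e-01 -3.0000e-02  1.7964e+02]
  rotvec deg -1 [-0.02 -0.13 -0.36]
  d60 [ 0.063  0.01  -0.144]
```

View pics/w5.png

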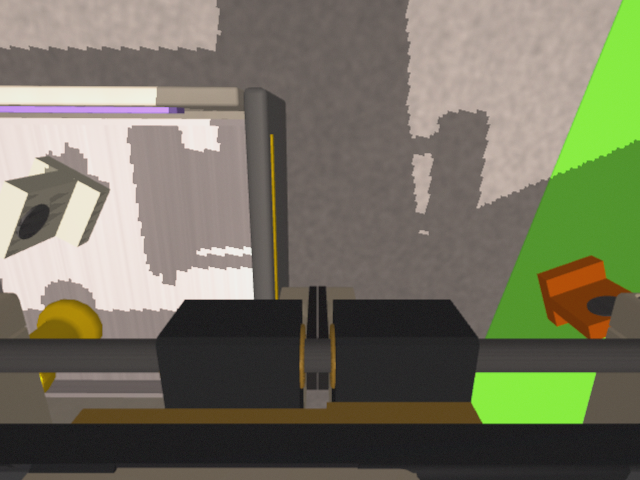

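```bash
python3 -m crank '[{"linear":[0.1,0.02,0],"rot":[0,0,0],"hand":0},{"linear":[0.05,0.01,0],"rot":[0,0,0],"hand":0}]'; python3 -m crank '[{"linear":[-0.15,-0.03,0],"rot":[0,0,0],"hand":0},{"linear":[-0.3,-0.06,0.1],"rot":[0,0,0],"hand":0},{"linear":[0,0,1],"rot":[0,0,0],"hand":0},{"linear":[0,0,1],"rot":[0,0,0],"hand":0},{"linear":[0,0,1],"rot":[0,0,0],"hand":0}]'; python3 -c "
from h import *
st(); snap('wrist','w6');snap('scene','s6');snap('top','t6')
im=cv2.imread('pics/s6.png')[180:360,160:360]; cv2.imwrite('pics/s6c.png',cv2.resize(im,None,fx=3,fy=3,interpolation=cv2.INTER_CUBIC))"
```

```text
clock: 5.12
tool_pos: [0.5406, 0.007, 0.0607]
orientation: [87.0, 88.9, -170.7]
force: [-11.4, 2.3, 11.0]
opening: 0.0004
clock: 5.75
tool_pos: [0.5083, -0.0004, 0.2487]
orientation: [91.3, 88.6, -166.4]
force: [2.2, 0.2, -0.3]
opening: 0.0002
t 5.75 p [ 5.083e-01 -4.000e-04  2.487e-01] F [ 2.2  0.2 -0.3] op 0.0 j [ 22.   5. -17.  -0. -70. -10.]
  rotvec deg 1 [  2.15   0.51 179.75]
  rotvec deg -1 [ 0.33 -1.37 -0.24]
```

View pics/s6c.png

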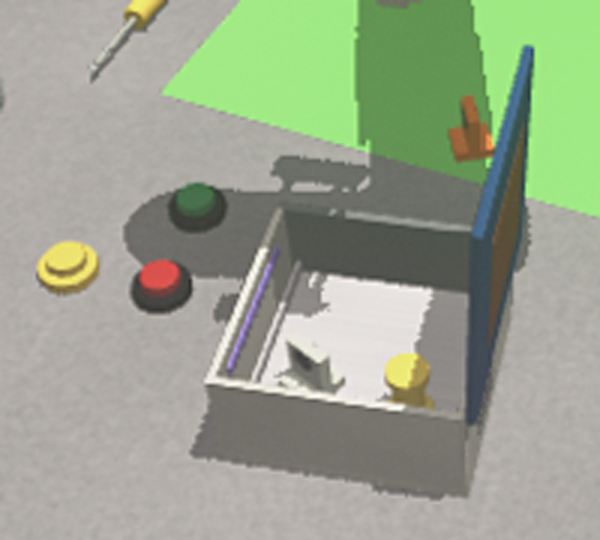

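View pics/w6.png

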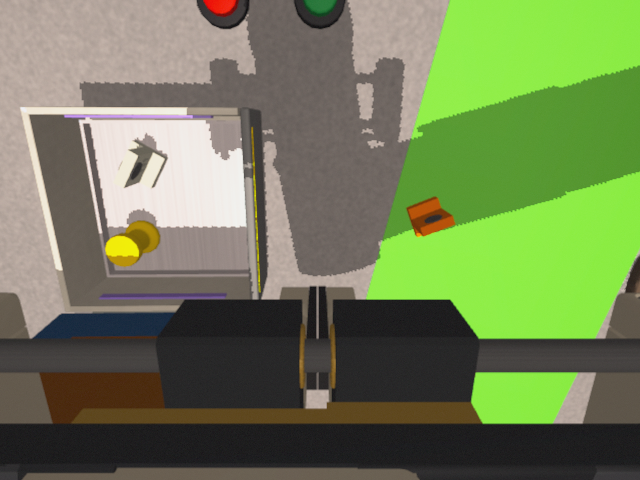

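```bash
python3 -m crank '[{"linear":[0,0,0.95],"rot":[0,0,0],"hand":0},{"linear":[0,0.2,0.95],"rot":[0,0,0],"hand":0},{"linear":[0.5,0.8,0.1],"rot":[0,-0.2,0],"hand":0},{"linear":[0.5,0.8,0],"rot":[0,0,0],"hand":0},{"linear":[0.5,0.8,0],"rot":[0,0,0],"hand":0},{"linear":[0.4,0.4,0],"rot":[0,0,0],"hand":0},{"linear":[0,0,0],"rot":[0,0,0],"hand":0}]'; python3 -c "
from h import *
st([.622,.178,.235]); snap('wrist','w7')"
```

```text
clock: 6.78
tool_pos: [0.6218, 0.1838, 0.3696]
orientation: [144.1, 89.8, -113.8]
force: [-0.3, -0.5, -0.9]
opening: 0.0004
t 6.78 p [0.6218 0.1838 0.3696] F [-0.3 -0.5 -0.9] op 0.0 j [ 34.  15.  11.   0. -86. -22.]
  rotvec deg 1 [1.3000e-01 3.0000e-01 1.7992e+02]
  rotvec deg -1 [ 0.19 -0.09 -0.08]
  d60 [ 0.003 -0.096 -2.244]
```

View pics/w7.png

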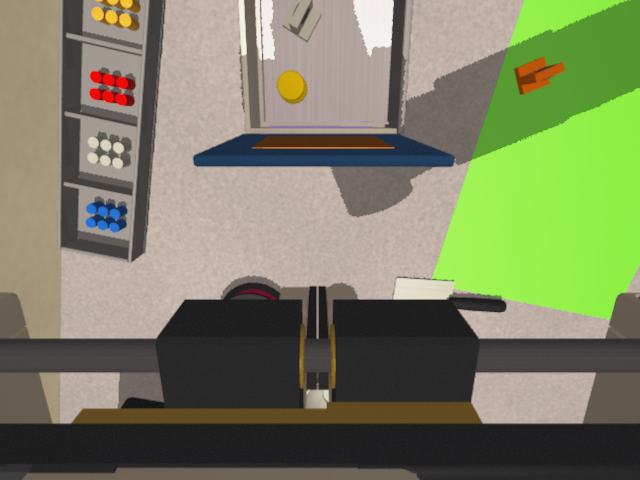

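```bash
python3 -m crank '[{"linear":[0,0,-0.8],"rot":[0,0,0],"hand":0},{"linear":[0,0,-0.8],"rot":[0,0,0],"hand":0},{"linear":[0,0,-0.5],"rot":[0,0,0],"hand":0},{"linear":[0.05,-0.25,0],"rot":[0,0,0],"hand":0},{"linear":[0.05,-0.25,0],"rot":[0,0,0],"hand":0}]'; python3 -c "
from h import *
st([.622,.178,.235])
o=monitor.get_obs();d=o['tool_pos']-[.634,.117,.09];print('yc,z rel hinge',d@yc,d[2],'xc',d@xc)"
```

```text
clock: 7.45
tool_pos: [0.624, 0.1475, 0.2432]
orientation: [-152.7, 89.8, -50.7]
force: [0.4, -0.2, 0.9]
opening: 0.0007
t 7.45 p [0.624  0.1475 0.2432] F [ 0.4 -0.2  0.9] op 0.001 j [ 31.  17.  -3.   0. -71. -19.]
  rotvec deg 1 [-1.7000e-01  2.1000e-01  1.7999e+02]
  rotvec deg -1 [ 0.13  0.11 -0.01]
  d60 [-0.034  0.509 -0.137]
yc,z rel hinge 0.03188973282204716 0.15319363665793323 xc -0.003404111364777589
```

```bash
python3 -m crank '[{"linear":[0.06,-0.27,-0.05],"rot":[0,0,0],"hand":0},{"linear":[0.06,-0.27,-0.05],"rot":[0,0,0],"hand":0},{"linear":[0.06,-0.27,-0.05],"rot":[0,0,0],"hand":0},{"linear":[0.06,-0.3,-0.13],"rot":[0,0,0],"hand":0},{"linear":[0.06,-0.3,-0.13],"rot":[0,0,0],"hand":0}]'; python3 -c "
from h import *
st()
o=monitor.get_obs();d=o['tool_pos']-[.634,.117,.09];print('yc,z rel hinge',d@yc,d[2],'xc',d@xc);snap('wrist','w8')"
```

```text
clock: 8.07
tool_pos: [0.645, 0.0568, 0.2223]
orientation: [-92.2, 89.4, 9.8]
force: [-0.7, 2.0, 0.3]
opening: 0.0002
t 8.07 p [0.645  0.0568 0.2223] F [-0.7  2.   0.3] op 0.0 j [ 22.  18.  -4.   0. -68. -10.]
  rotvec deg 1 [ 8.7000e-01  1.5000e-01 -1.7995e+02]
  rotvec deg -1 [-0.1   0.55  0.05]
yc,z rel hinge -0.06112575364134086 0.1322799721293973 xc -0.0017765712818089124
```

View pics/w8.png

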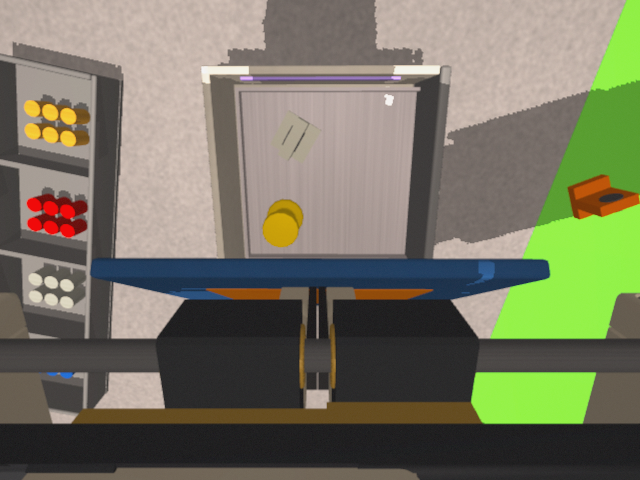

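```bash
python3 -m crank '[{"linear":[0.05,-0.22,-0.18],"rot":[0,0,0],"hand":0},{"linear":[0.05,-0.22,-0.18],"rot":[0,0,0],"hand":0},{"linear":[0.05,-0.22,-0.26],"rot":[0,0,0],"hand":0},{"linear":[0.05,-0.22,-0.26],"rot":[0,0,0],"hand":0},{"linear":[0.03,-0.16,-0.28],"rot":[0,0,0],"hand":0}]'; python3 -c "
from h import *
st()
o=monitor.get_obs();d=o['tool_pos']-[.634,.117,.09];print('yc,z rel hinge',d@yc,d[2],'xc',d@xc);snap('wrist','w9')"
```

```text
clock: 8.75
tool_pos: [0.6593, -0.0126, 0.1458]
orientation: [-99.2, 89.6, 2.6]
force: [0.2, 0.3, 1.0]
opening: 0.0004
t 8.75 p [ 0.6593 -0.0126  0.1458] F [0.2 0.3 1. ] op 0.0 j [ 16.  22.  -8.   0. -60.  -4.]
  rotvec deg 1 [ 6.3000e-01  3.0000e-02 -1.7987e+02]
  rotvec deg -1 [-0.02  0.4   0.13]
yc,z rel hinge -0.13203056609096825 0.05578253109477346 xc -0.002221913514493516
```

View pics/w9.png

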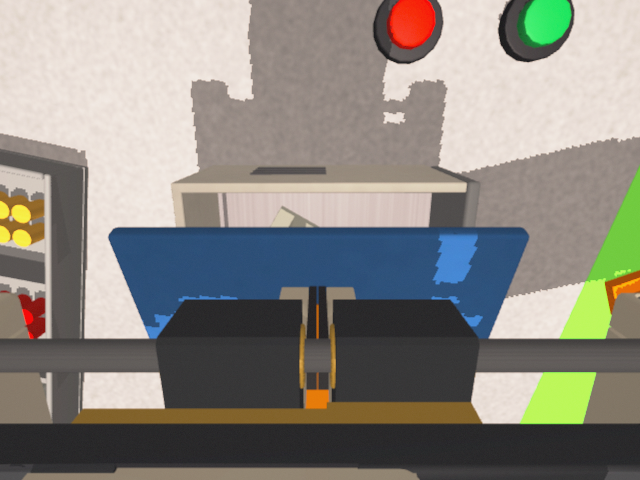

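```bash
python3 -m crank '[{"linear":[0.03,-0.13,-0.25],"rot":[0,0,0],"hand":0},{"linear":[0.02,-0.09,-0.25],"rot":[0,0,0],"hand":0},{"linear":[0,0,-0.2],"rot":[0,0,0],"hand":0},{"linear":[0,0,-0.15],"rot":[0,0,0],"hand":0},{"linear":[0,0,-0.1],"rot":[0,0,0],"hand":0}]'; python3 -c "
from h import *
st()
o=monitor.get_obs();d=o['tool_pos']-[.634,.117,.09];print('yc,z rel hinge',d@yc,d[2],'xc',d@xc);snap('wrist','w10')"
```

```text
clock: 9.43
tool_pos: [0.6616, -0.028, 0.0978]
orientation: [-129.0, 89.5, -26.8]
force: [-19.5, 4.2, 39.4]
opening: 0.0006
t 9.43 p [ 0.6616 -0.028   0.0978] F [-19.5   4.2  39.4] op 0.001 j [ 15.  25. -11.   0. -54.  -3.]
  rotvec deg 1 [ -0.76   0.38 179.84]
  rotvec deg -1 [ 0.24  0.48 -0.15]
yc,z rel hinge -0.14756381613624495 0.007848827025530358 xc -0.003196698918918897
```

View pics/w10.png

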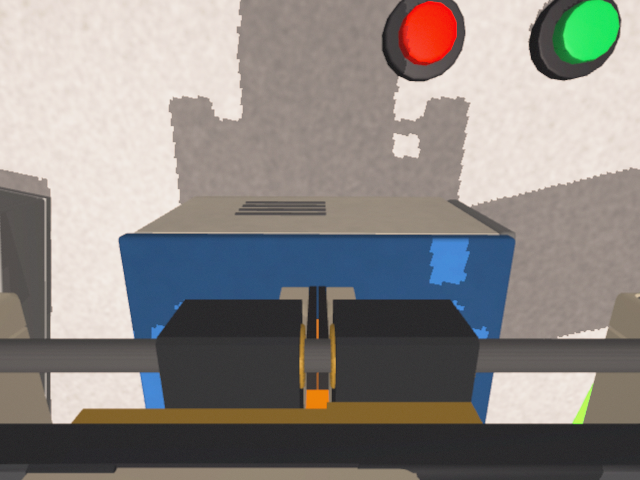

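```bash
python3 -m crank '[{"linear":[0,0,0.3],"rot":[0,0,0],"hand":0},{"linear":[0,0,1],"rot":[0,0,0],"hand":0},{"linear":[-0.6,-0.8,0.5],"rot":[0,0,0],"hand":0},{"linear":[-0.6,-0.8,0],"rot":[0,0,0],"hand":0},{"linear":[-0.6,-0.8,0],"rot":[0,0,0],"hand":0},{"linear":[-0.2,-0.25,0],"rot":[0,0,0],"hand":0},{"linear":[0,0,0],"rot":[0,0,0],"hand":0}]'; python3 -c "
from h import *
st([.541,-.187,.06]); snap('wrist','w11');s=snap('scene','s11');snap('top','t11')
im=cv2.imread('pics/s11.png')[180:360,160:360]; cv2.imwrite('pics/s11c.png',cv2.resize(im,None,fx=3,fy=3,interpolation=cv2.INTER_CUBIC))
W=pts(s);P=W.reshape(-1,3);H=cv2.cvtColor(s['image'],cv2.COLOR_RGB2HSV).reshape(-1,3)
m=(P[:,0]>.5)&(P[:,0]<.76)&(P[:,1]>-.1)&(P[:,1]<.15)&(H[:,0]>95)&(H[:,0]<125)&(H[:,1]>90)&(P[:,2]>.08)
d=P[m]-[.634,.117,0]; print(m.sum(),'lid z vs yprime slope',np.polyfit(d@yc,P[m][:,2],1),P[m][:,2].min(),P[m][:,2].max())"
```

```text
clock: 10.35
tool_pos: [0.5414, -0.185, 0.208]
orientation: [-121.9, 89.1, -19.5]
force: [0.4, 0.1, 0.5]
opening: 0.0004
t 10.35 p [ 0.5414 -0.185   0.208 ] F [0.4 0.1 0.5] op 0.0 j [  1.  11. -15.   0. -63.  11.]
  rotvec deg 1 [ -1.31   0.47 179.55]
  rotvec deg -1 [ 0.3   0.83 -0.45]
  d60 [-0.007 -0.033 -2.467]
3360 lid z vs yprime slope [0.0013555  0.09767594] 0.09067987216286777 0.10288487033496585
```

View pics/s11c.png

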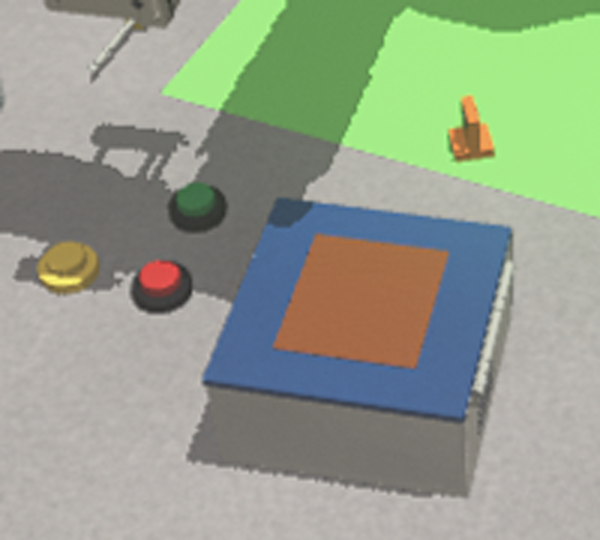

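View pics/w11.png

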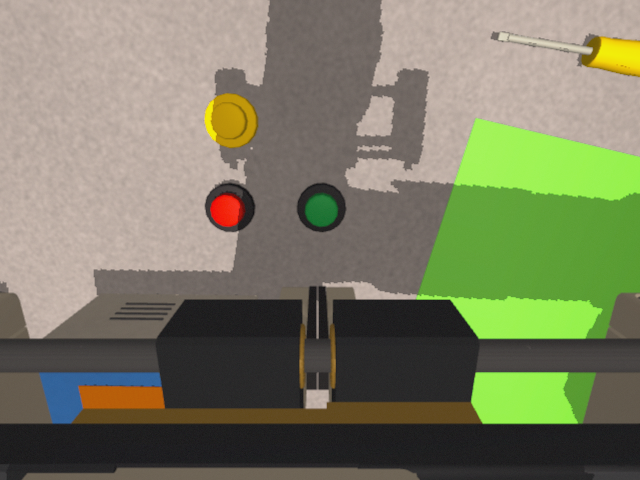

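```bash
python3 -m crank '[{"linear":[0,0,-0.8],"rot":[0,0,0],"hand":0},{"linear":[0,-0.03,-0.8],"rot":[0,0.1,0],"hand":0},{"linear":[0,0,-0.6],"rot":[0,0,0],"hand":0},{"linear":[0,0,-0.2],"rot":[0,0,0],"hand":0},{"linear":[0,0,0],"rot":[0,0,0],"hand":0}]'; python3 -c "
from h import *
st([.541,-.187,.015]); snap('wrist','w12')"
```

```text
clock: 11.12
tool_pos: [0.5477, -0.181, 0.06]
orientation: [-140.2, 89.4, -37.2]
force: [-0.5, -0.4, 0.5]
opening: 0.0004
t 11.12 p [ 0.5477 -0.181   0.06  ] F [-0.5 -0.4  0.5] op 0.0 j [  1.  20. -24.   0. -45.  11.]
  rotvec deg 1 [ -0.7    0.54 179.  ]
  rotvec deg -1 [ 0.34  0.45 -1.  ]
  d60 [-0.112 -0.1   -0.751]
```

View pics/w12.png

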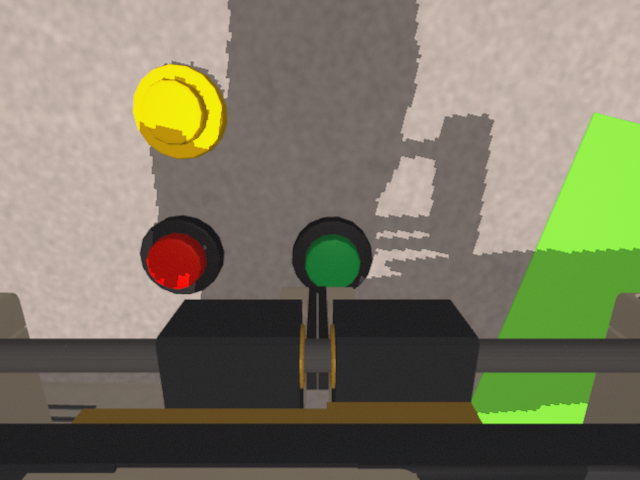

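```bash
python3 -m crank '[{"linear":[-0.13,-0.11,-0.1],"rot":[0,0,0],"hand":0},{"linear":[-0.02,-0.02,-0.25],"rot":[0,0,0],"hand":0},{"linear":[0,0,0],"rot":[0,0,0],"hand":0}]'; python3 -c "
from h import *
st([.541,-.187,.015])"
```

```text
clock: 11.55
tool_pos: [0.5404, -0.1894, 0.0414]
orientation: [-126.3, 89.1, -23.3]
force: [-0.0, 0.1, 0.1]
opening: 0.0003
t 11.55 p [ 0.5404 -0.1894  0.0414] F [-0.   0.1  0.1] op 0.0 j [  1.  21. -26.   1. -42.  12.]
  rotvec deg 1 [ -1.27   0.56 178.98]
  rotvec deg -1 [ 0.36  0.81 -1.02]
  d60 [ 0.01   0.039 -0.439]
```

```bash
python3 -m crank '[{"linear":[0,0.02,-0.25],"rot":[0,0,0],"hand":0},{"linear":[0,0,-0.15],"rot":[0,0,0],"hand":0},{"linear":[0,0,-0.12],"rot":[0,0,0],"hand":0},{"linear":[0,0,-0.08],"rot":[0,0,0],"hand":0}]'; python3 -c "
from h import *
st([.541,-.187,.015])"
```

```text
clock: 12.05
tool_pos: [0.5412, -0.1885, 0.015]
orientation: [-133.1, 88.9, -29.8]
force: [-25.0, 14.6, 69.7]
opening: 0.0007
t 12.05 p [ 0.5412 -0.1885  0.015 ] F [-25.   14.6  69.7] op 0.001 j [  1.  23. -28.   1. -38.  12.]
  rotvec deg 1 [ -1.46   0.86 178.69]
  rotvec deg -1 [ 0.55  0.93 -1.3 ]
  d60 [-0.004  0.025 -0.001]
```

```bash
python3 -m crank '[{"linear":[0,0,0.4],"rot":[0,0,0],"hand":0},{"linear":[0,0,1],"rot":[0,0,0],"hand":0},{"linear":[0,0,1],"rot":[0,0,0],"hand":0},{"linear":[-0.5,0,1],"rot":[0,0,0],"hand":0},{"linear":[-0.5,0,0.5],"rot":[0,0,0],"hand":0},{"linear":[0,0,0],"rot":[0,0,0],"hand":0},{"linear":[0,0,0],"rot":[0,0,0],"hand":0}]'; python3 -c "
from h import *
st(); s=snap('scene','s13');snap('top','t13')
W=pts(s);P=W.reshape(-1,3);H=cv2.cvtColor(s['image'],cv2.COLOR_RGB2HSV).reshape(-1,3)
m=(P[:,0]>.5)&(P[:,0]<.76)&(P[:,1]>-.1)&(P[:,1]<.15)&(H[:,0]>95)&(H[:,0]<125)&(H[:,1]>90)&(P[:,2]>.08)
d=P[m]-[.634,.117,0]; print('lid slope',np.polyfit(d@yc,P[m][:,2],1))
for nm,(lo,hi),y in(('green',(45,85),-.187),('red',(0,6),-.166)):
    rr=(P[:,0]>.5)&(P[:,0]<.66)&(abs(P[:,1]-y)<.03)&(H[:,0]>=lo)&(H[:,0]<=hi)&(H[:,1]>90); print(nm,np.median(P[rr],0).round(4))
"
```

```text
clock: 12.92
tool_pos: [0.4827, -0.188, 0.2505]
orientation: [-131.2, 88.8, -27.8]
force: [-0.4, -0.5, -0.6]
opening: 0.0005
t 12.93 p [ 0.4827 -0.188   0.2505] F [-0.4 -0.5 -0.6] op 0.001 j [  1.   4. -18.   1. -67.  12.]
  rotvec deg 1 [ -1.7    0.92 178.59]
  rotvec deg -1 [ 0.59  1.09 -1.4 ]
lid slope [0.00183828 0.09774966]
green [ 0.5423 -0.1851  0.0214]
red [ 0.6309 -0.1645  0.0202]
```

View pics/s13.png

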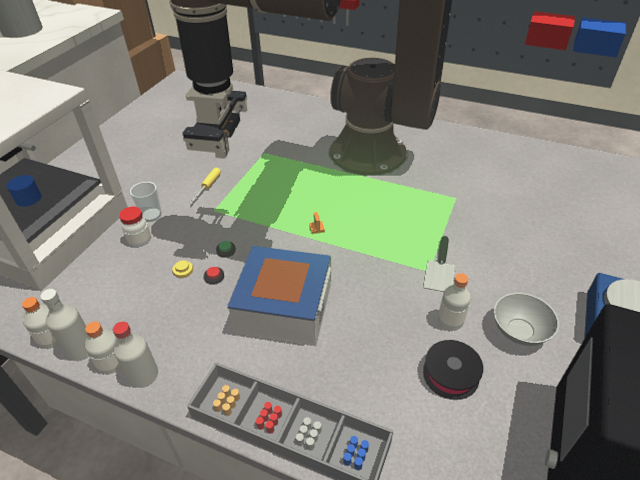

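View pics/t13.png

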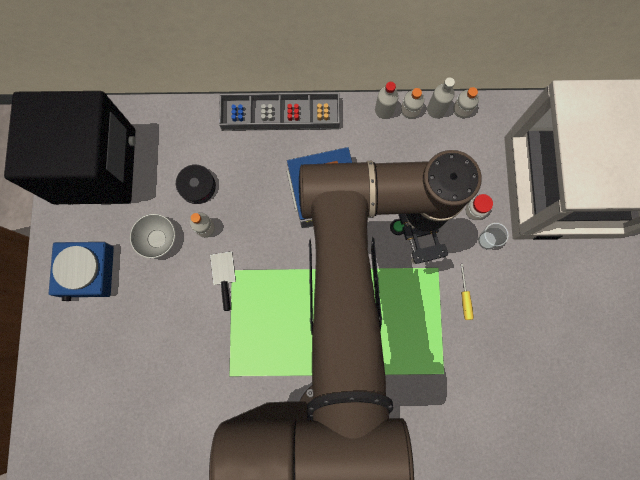

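```bash
python3 -m crank '[{"linear":[0,0.7,0],"rot":[0,0,0],"hand":0},{"linear":[0,0.7,0],"rot":[0,0,0],"hand":0},{"linear":[0,0.7,0],"rot":[0,0,0],"hand":0},{"linear":[0,0.7,0],"rot":[0,0,0],"hand":0},{"linear":[0,0,0],"rot":[0,0,0],"hand":0},{"linear":[0,0,0],"rot":[0,0,0],"hand":0}]'; python3 -c "
from h import *
st(); snap('wrist','w14')"
```

```text
clock: 13.78
tool_pos: [0.4827, -0.0153, 0.2409]
orientation: [175.0, 89.2, -81.7]
force: [0.1, -0.1, -0.2]
opening: 0.0004
t 13.78 p [ 0.4827 -0.0153  0.2409] F [ 0.1 -0.1 -0.2] op 0.0 j [ 22.   1. -22.   1. -67.  -9.]
  rotvec deg 1 [-1.7000e-01  1.3000e+00  1.7866e+02]
  rotvec deg -1 [ 0.84  0.11 -1.34]
```

View pics/w14.png

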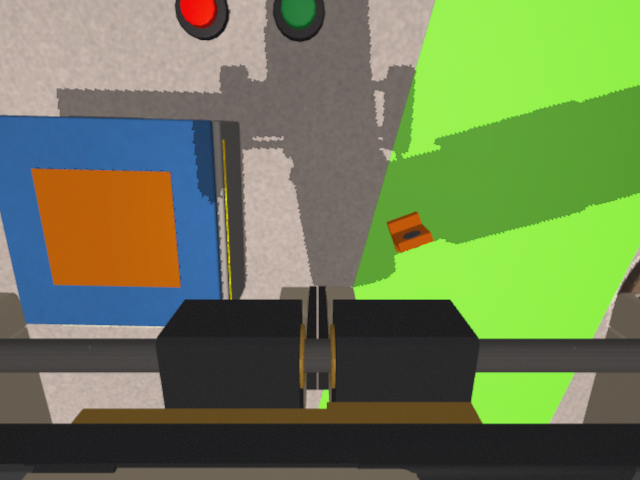

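The tray front (230,210) sits tight against the lid edge and cabinet front, and both buttons are up. I'm handing in.

```bash
python3 -c "
from h import *
print(ticket.close_job())"
```

```text
the job is handed in; nothing more can be done
None
```

The lamp cabinet job is done and handed in at about 13.8 s of the 54 s allowed. I pushed the tray to its end stop (about 20 N), swung the lid shut (39 N at the stop), then pressed the green button to its stop and let it go.

Last checks:
- **Tray:** the front panel sits tight against the cabinet front in the final wrist picture.
- **Lid:** it measures level, with a slope of about 0.002 rad and its top at 98 mm.
- **Buttons:** both are up, green at about 21 mm and red at about 20 mm. The red one was never touched.
- **Bystanders and robot:** the other things look unmoved, and the arm ended clear with about 0 N on it.
- **Printed parts:** both stood upright when last seen, while the lid was swinging over. The shut lid hides them, so I couldn't check them again at the end.

Two readings were off:
- **Button heights:** intersecting the two fixed camera views put the button tops 3–5 mm lower than the depth reading and the 22 mm stated. The press stopped at a tool height of 15 mm, where full travel should leave the top at 16 mm.
- **Press force:** the green button press reached about 70 N at the stop. That is higher than it needed, but under the 120 N wrist limit.

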